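# Snap a plaster cast onto the drying rail

### The job

Lift the plaster cast with the snap hook out of its stand, push the hook squarely onto the drying rail until the rail has gone in past the sprung gate and the gate has flicked shut behind it, and draw the hook gently back towards you until you feel the rail bear on the inside of the shut gate, to prove that it holds. Then let the cast down until the hook's crown hangs on the rail, let go, and leave it hanging still. The hook is cast into soft plaster, so never force it against the rail (more than 16 N is too much), and leave the other things on the bench where they are.

Things in the scene. Friction and masses are not known exactly. Their poses are not given: they have to be found in the camera images.
- grip (a point): Centre of the upright square grip post (14 x 14 mm, 40 mm tall) on top of the snap hook, over the axis of the plaster cast; cast, steel hook and post are one rigid loose piece of about 0.3 kg (varies). z is up along the piece, x points out of the hook's mouth (gate side), y is across the hook and lies along the rail when the hook is square to it. The cast's foot is 180 mm below this point.
- cast: The same loose piece, same axes; origin at the centre of the foot of the cast. The cast is white plaster, round, 82 mm tall, 64 mm across at its top, tapering to 36 mm at its foot. Above it is the flat steel loop of the hook, 10 mm wide along y, from z = 98 to about 165 mm, then the grip post from 160 to 200 mm.
- seat (a point): Point on the cast's axis 30 mm below grip, same axes: the rail's axis lies here when the hook hangs by the apex of its crown (an upside-down V over x = 0). It is 24 mm higher in the hook than mouth, behind the nose, which hangs from the crown at x = 14 to 22 mm down to 45 mm below grip.
- mouth (a point): Point of the shut gate where the rail should push it in: 18 mm in +x of and 54 mm below grip, same axes. The rail's axis must come in between 5 mm below and 3 mm above this point: higher it hits the nose, lower the gate cannot close behind it. The gate can flick shut once the rail's axis is 25 mm inside (-x of) this point; at 27 mm the rail stops hard against the hook's spine.
- gate_hinge (a point): The gate's hinge, 18 mm in +x of and 72 mm below grip, same axes. The gate is a 6 mm round steel pin that reaches 25 mm up from here to just under the nose. Its spring keeps it shut; it swings only inwards and resists the rail with about 3 to 7 N. When the shut gate holds the rail back, the rail's axis is about 8 mm inside (-x of) mouth.
- rail_mid (a point): Middle of the drying rail's frame: half-way between the slotted brackets, at the height of the bar's axis. The bar is level, round, steel, 10 mm in diameter, 190 to 210 mm above the bench. y runs along the bar; x is level and square to it, away from the robot: the hook is pushed on in +x. The bar is clamped somewhere in its level slots: its axis lies up to 20 mm in -x or +x of this point, not measured.
- rail: The drying rail: two upright 14 mm posts, 130 mm either side of its middle, on feet 50 x 40 mm and up to 45 mm tall, each with a bracket on top, 80 mm long in x and 25 mm high, whose level slot carries an end of the bar; origin 210 mm below rail_mid, same axes. The bar does not give when pushed.
- stand_mid (a point): Centre of the underside, on the bench, of the fixed black stand in which the cast with the hook stands: a round cup 68 mm across and 30 mm tall with a pocket 58 mm wide and 24 mm deep, on a 110 mm foot disc. The cast lifts straight up out of it.
- plain_cast: Bystander: a plaster cast without a hook, 68 mm across, 95 mm tall, in an identical stand on the other side; origin at its foot's centre.
- bowl: Bystander: an empty dark rubber mixing bowl, 110 mm across, 50 mm tall; origin under its centre.
- spatula: Bystander: a plaster spatula, 200 mm long, lying on the bench; origin under its middle.
There are look-alikes about, which are no part of the job. What is shaped like the cast but black, green or turquoise is not meant.

How it is judged:
On the way, in this order (a step that is already met when the one before it is completed fails the run):
1. the rail is inside the hook's loop and the gate has flicked shut (value of joint gate below 0.12 rad and x of seat in the frame of bar between -0.014 and 0.014 m and z of seat in the frame of bar between -0.006 and 0.041 m and y of seat in the frame of bar between -0.112 and 0.112 m and angle between seat's own z axis and vertical below 0.25 rad), for 0.15 s.
2. the hook is drawn back so that the rail bears on the inside of the shut gate with more than 2 N (all of step 1 and contact force between gate and rail above 2 N), for 0.1 s.
At the end, for the whole second after the job is handed in: The cast hangs still (slower than 0.05 m/s) by the hook's crown on the rail: seat point within 9 mm across and 7 mm in height of the rail's axis and clear of the brackets (within 112 mm of the rail's middle), upright within 0.2 rad, gate shut (below 0.12 rad) (value of joint gate below 0.12 rad and x of seat in the frame of bar between -0.009 and 0.009 m and z of seat in the frame of bar between -0.007 and 0.007 m and y of seat in the frame of bar between -0.112 and 0.112 m and angle between seat's own z axis and vertical below 0.2 rad and linear speed of cast below 0.05 m/s); the robot touches nothing.
It fails at once if the cast or its hook is pressed against the rail with more than 16 N (contact force between cast and rail above 16 N).
It fails at once if the plain cast, the bowl or the spatula is moved more than 30 mm (distance of any of plain_cast, bowl, spatula from where it was at the start of the episode above 0.03 m).
It also fails if it takes over 64 s, if anything falls off the work surface, if the arm or the gripper's body presses on something with over 40 N, if the wrist force passes 120 N, or if a joint passes its speed limit or range.

### The arm

A 7-joint arm with a two-finger parallel gripper is mounted at the origin on the work surface. World frame = base frame: x ahead of the robot, y to its left, z up, the work surface at z = 0. Lengths are in m, angles in rad, forces in N, time in s.
With the tool pointing down it reaches from about 0.4 to 0.875 m from the base axis. Payload 6.5 kg.
Tool frame: the origin (TCP) lies at the centre of the arm's flange, where the gripper is bolted on; the fingertips stand 173 mm ahead of it and the grasp point (between the pads) lies 155 mm ahead of it; z points along the fingers, y is the line along which they close (so a half turn about z gives the same grasp; the last joint's range is limited). The gripper opens to 85 mm and grips with 20 to 120 N. Pads are 22 mm wide; open, the fingers measure 114 mm over their backs; the gripper's body (76 mm by 85 mm) begins 54 mm behind the grasp point. The pads swing forward as they close: fully open they stand 13 mm farther back than shut.
Start: joints at [-1.212, 0.536, -0.004, 1.538, 0.003, 1.067, -0.071], TCP at [0.268, 0.592, 0.405] pointing down, gripper open.
Joint ranges: [-2.7, 2.7], [-0.37, 2.16], [-1.27, 1.26], [0.24, 2.4], [-1.31, 4.45], [0.19, 1.91], [-2.76, 2.76]. Speed limits (rad/s): [2.39, 2.39, 3.14, 3.14, 3.14, 3.14, 3.14].

### API

Orientations are given as a unit quaternion [w, x, y, z].
In Python, from cell import arm gives the robot as it stands.
- The arm moves only by the tool play_rows, never from a script. Its argument "series" is a list of rows, each a list of 3 entries, a list of its own where there are three numbers: the shift along the tool's x, y, z in cm, then the turn about the tool's z in rad, then the closure, from -1 (fully open) to 1 (shut). A call has 1 to 20 rows; each row shifts and turns the commanded pose from where the row before left it, along the tool's axes as they then stand; what a row does not reach is not made up. A row lasts 1/10 s, in which the tool goes at most 50 mm and 8.59 degrees, less where a joint would pass 70% of its speed; a pose out of reach is approached as far as the arm can. A call is refused whole if a number of a shift passes 5 or a number of a turn 0.15, either way. A call with a gripper value outside its range is refused whole. The fingers move at their own pace and stop on an object; the grip force is fixed at half the most. Time passes only in rows, so rows that do not move let the fingers close. It gives the time, the measured TCP pose, the force, the opening and the grip force at its end, in the units of the state.
- arm.read_state(): the state, without advancing time (a new reading comes with each control period).
- arm.snapshot(name): name is "side" or "top"; returns a dict with "image" (384x512x3 uint8, red, green, blue), "fx", "fy", "cx", "cy" (pixels), "R" (3x3) and "t" (3): a world point X has camera coordinates R X + t. Camera axes: x right, y down, z forward; pixel columns grow to the right and rows downward; lengths in m; the calibration is good to about 2 mm. A picture is of the moment at which its call begins. There is no depth.
- arm.sign_off(): hands the job in; it is judged then, once.
Trained networks look in a picture, given as the dict that the camera call returned (one of the last four; its "shot" number tells which), for a name from the list of things; names that differ only in an ending like _2 or _b are one class to them, and where a whole thing is asked for, a point or a joint stands for the part that bears it (a point fixed in the world has none). Each returns a list of dicts, best first, with "p" (0 to 1); they miss things now and then, are a little off and sometimes report something else, mostly with a low value. They report only what shows in the picture. A call takes as long as a camera call. They do not tell look-alikes from the thing itself.
- arm.recognise(target, picture): "xyz" ([x, y, z] in m, in world coordinates, good to about 4 mm: the middle of the surface that is visible of it).
- arm.trace(target, picture): "pixels" (384x512 bool, what is visible of it).
The state is a dict: "time_s": time; "joints": joint angles; "joint_velocities": joint speeds; "effort": joint torques, N m; "tool_pos": TCP position; "orientation": TCP orientation; "wrist_force": force on the tool from outside, world axes, zero at the start; "torque": the same for the moment, N m; "width": finger opening in m; "gripper_force": force on a finger pad.
Only numpy, scipy, OpenCV 4.12 (cv2) and the standard library are available. Lean on these libraries where they do the work, as an engineer would, in place of code of your own. Each camera call takes 0.05 s, during which the arm holds its last target. There are 200 camera calls.

## Working session

There is one attempt and no reset: what is moved stays moved. The work goes in short steps, Python scripts to look and compute and a tool call to move; the robot and the scene stay as the last step left them, time stands still between calls to the robot, and variables do not carry over. Pictures are saved under pics/ and viewed, at most 10 in all, crops included, and the job is handed in when it is done.

Besides the shell and the picture viewer there is one more tool, called after "Call:" by a JSON object that holds its "fn" and its "kwargs", one argument or row to a line. play_rows: Moves the arm, as the interface text tells. Its arguments: {"type":"object","properties":{"series":{"type":"array"}},"required":["series"]}

```bash
mkdir -p pics
cat > h.py <<'E'
from cell import arm
import cv2,numpy as np
def snap(n,f=None):
    s=arm.snapshot(n)
    if f: cv2.imwrite('pics/'+f,cv2.cvtColor(s['image'],cv2.COLOR_RGB2BGR))
    return s
def proj(s,X):
    c=s['R']@np.array(X)+s['t']; return np.array([s['fx']*c[0]/c[2]+s['cx'],s['fy']*c[1]/c[2]+s['cy']])
def ray(s,u,v):
    R=np.array(s['R']);o=-R.T@np.array(s['t']);d=R.T@np.array([(u-s['cx'])/s['fx'],(v-s['cy'])/s['fy'],1]);return o,d
def atz(s,u,v,z):
    o,d=ray(s,u,v);return o+d*(z-o[2])/d[2]
def tri(s1,p1,s2,p2):
    o1,d1=ray(s1,*p1);o2,d2=ray(s2,*p2)
    k=np.linalg.lstsq(np.stack([d1,-d2],1),o2-o1,rcond=None)[0]
    a,b=o1+k[0]*d1,o2+k[1]*d2;return (a+b)/2,np.linalg.norm(a-b)
E
python3 - <<'E'
from h import *
S={n:snap(n,n+'0.png') for n in('side','top')}
cv2.imwrite('pics/both.png',np.vstack([cv2.imread('pics/side0.png'),cv2.imread('pics/top0.png')])[:, :]) 
for n,s in S.items():
    print(n,'cam',-np.array(s['R']).T@s['t'],s['fx'],np.array(s['R'])[2])
    for t in['grip','cast','rail','stand_mid','plain_cast','bowl','spatula','rail_mid','gate_hinge','mouth']:
        print(t,[(np.round(r['xyz'],3).tolist(),round(r['p'],2),proj(s,r['xyz']).astype(int).tolist()) for r in arm.recognise(t,s)[:4]])
st=arm.read_state();print(st)
E
```

```text
side cam [-0.10692509 -1.07887176  0.8787335 ] 449.2982877600494 [ 0.43103478  0.73734325 -0.52012878]
grip [([0.467, -0.418, 0.085], 0.93, [321, 282]), ([0.458, -0.296, 0.086], 0.83, [291, 257]), ([0.328, -0.281, 0.085], 0.73, [248, 272]), ([0.581, -0.297, 0.08], 0.59, [327, 245])]
cast [([0.466, -0.418, 0.079], 0.74, [321, 284]), ([0.456, -0.29, 0.087], 0.72, [290, 256]), ([0.58, -0.298, 0.084], 0.6, [327, 244]), ([0.329, -0.275, 0.079], 0.6, [247, 272])]
rail [([0.624, -0.126, 0.129], 0.59, [304, 199])]
stand_mid [([0.444, -0.307, 0.0], 0.84, [289, 285])]
plain_cast [([0.431, 0.211, 0.084], 0.91, [203, 183])]
bowl [([0.719, -0.363, 0.033], 0.61, [377, 253]), ([0.456, -0.295, 0.09], 0.4, [291, 257])]
spatula [([0.66, 0.375, 0.005], 0.74, [238, 168])]
rail_mid [([0.616, -0.124, 0.125], 0.97, [302, 201]), ([0.452, -0.291, 0.092], 0.7, [289, 255])]
gate_hinge [([0.458, -0.291, 0.088], 0.92, [290, 256]), ([0.581, -0.294, 0.083], 0.84, [326, 243]), ([0.326, -0.275, 0.079], 0.65, [246, 272])]
mouth [([0.456, -0.299, 0.088], 0.92, [291, 258]), ([0.328, -0.274, 0.08], 0.75, [246, 272]), ([
[... 1291 characters left out ...]
s': array([-1.21221497,  0.53637648, -0.00436856,  1.53790439,  0.00259238,
        1.0672453 , -0.07117585]), 'joint_velocities': array([ 0.00058248,  0.00054055,  0.00012944, -0.00060209,  0.00153733,
        0.00108056, -0.00033732]), 'effort': array([ 9.53145063e-04, -5.83333290e+01,  1.04782674e+00, -2.59442192e+01,
        1.23561494e-02,  1.80354382e-03, -1.66098482e-05]), 'tool_pos': array([0.26788752, 0.59222855, 0.40470372]), 'orientation': array([2.40039898e-05, 2.10782803e-01, 9.77532919e-01, 3.29714858e-05]), 'wrist_force': array([ 0.29680527, -0.97885456,  0.5032308 ]), 'torque': array([-0.03563383, -0.05003051,  0.00999067]), 'gripper_force': 0.0, 'width': 0.08516926946050558}
```

View pics/side0.png

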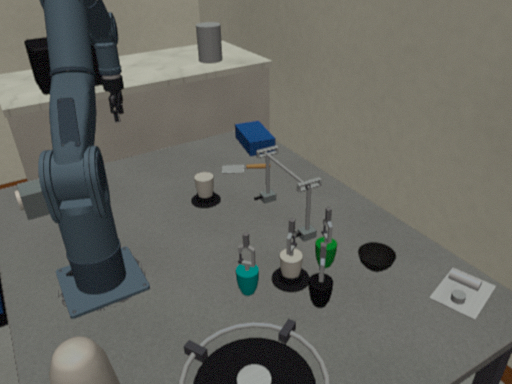

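View pics/top0.png

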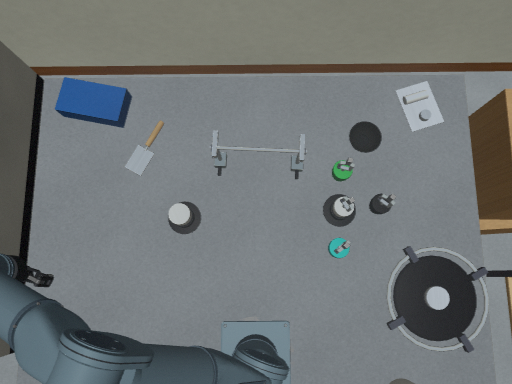

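The side picture shows four hooked casts: teal (247,275), white (290,262), green (326,250) and black (321,285). The top picture has them at (340,247), (342,207), (343,170) and (381,203). The white one, in the black stand, fits the description. The rail bar runs from (215,148) to (303,151) in the top picture. I'll confirm with an enlarged crop.

Run:
```python
from h import *
a=cv2.imread('pics/side0.png')[205:305,235:345];b=cv2.imread('pics/top0.png')[165:265,300:410]
r=cv2.imread('pics/top0.png')[120:185,205:315]; r2=cv2.imread('pics/side0.png')[140:205,240:350]
big=lambda i:cv2.resize(i,None,fx=3.5,fy=3.5,interpolation=cv2.INTER_CUBIC)
cv2.imwrite('pics/crop.png',np.vstack([np.hstack([big(a),big(b)]),np.hstack([big(r2),big(r)])]))
S=snap('side');T=snap('top')
def m(s,t,box):
    for r in arm.trace(t,s):
        p=r['pixels'];v,u=np.nonzero(p)
        print(t,round(r['p'],2),p.sum(),u.min(),u.max(),v.min(),v.max(),u.mean().round(1),v.mean().round(1))
for s in(S,T):
    for t in('grip','rail','stand_mid'): m(s,t,None)
```

```text
grip 0.96 886 309 333 243 308 320.6 283.1
grip 0.91 694 315 336 208 268 326.5 240.8
grip 0.9 786 280 302 219 277 290.7 254.2
grip 0.83 932 236 259 233 295 246.9 269.6
rail 0.62 1419 254 322 146 241 289.6 191.1
stand_mid 0.89 642 271 309 268 292 290.3 281.1
stand_mid 0.48 777 281 302 220 277 291.1 254.4
grip 0.88 372 327 349 238 257 338.4 247.5
grip 0.85 407 331 353 158 180 342.2 169.4
grip 0.83 353 333 353 196 216 343.2 206.3
grip 0.58 403 370 395 194 214 381.8 203.4
grip 0.16 1113 210 306 130 178 257.5 153.3
rail 0.86 917 211 306 130 177 258.6 154.2
stand_mid 0.58 440 323 355 194 225 335.4 212.2
```

View pics/crop.png

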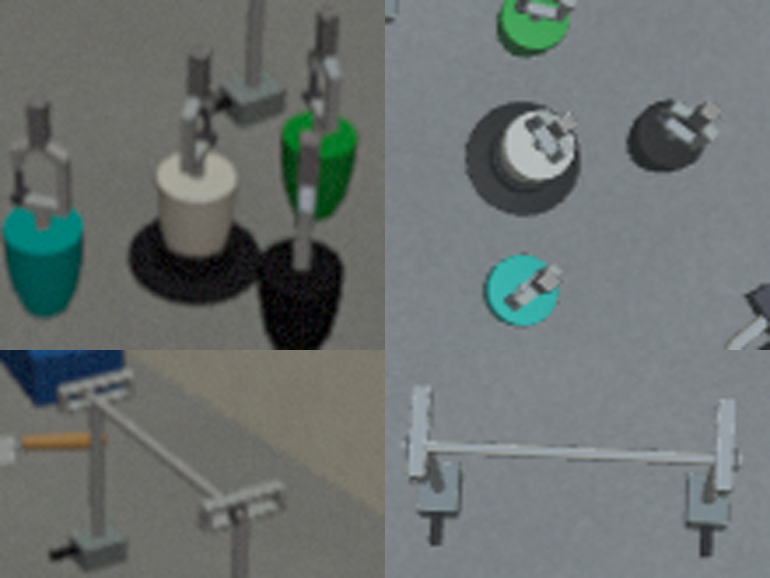

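The crop confirms the white hooked cast in the black stand, with its gate on the right in the side view. Next I fit a silhouette model for pose and yaw, and intersect the bar's line from both views.

```bash
cat > fit.py <<'E'
from h import *
from scipy.optimize import minimize
box=lambda x0,x1,z0,z1,w=5:np.array([[x,y,z] for x in(x0,x1) for y in(-w,w) for z in(z0,z1)])/1e3
a=np.linspace(0,2*np.pi,24);ring=lambda r,z:np.c_[r*np.cos(a),r*np.sin(a),0*a+z]/1e3
def bar(x0,z0,x1,z1,t=8,w=5): return np.array([[x,y,z+d] for x,z in((x0,z0),(x1,z1)) for y in(-w,w) for d in(0,t)])/1e3
PARTS=[np.r_[ring(18,0),ring(32,82)],box(-6,6,82,100),box(-22,22,98,106),box(-22,-14,98,146),bar(-22,141,0,156),bar(22,141,0,156),box(14,22,135,147),box(15,21,106,133,3),box(-7,7,160,200,7)]
K=4
def sil(s,x,y,z,yaw,win):
    u0,v0,u1,v1=win;im=np.zeros(((v1-v0)*K,(u1-u0)*K),np.uint8)
    c,si=np.cos(yaw),np.sin(yaw);R=np.array([[c,-si,0],[si,c,0],[0,0,1]])
    for P in PARTS:
        X=P@R.T+[x,y,z];C=X@np.array(s['R']).T+s['t']
        p=np.c_[s['fx']*C[:,0]/C[:,2]+s['cx']-u0+.5,s['fy']*C[:,1]/C[:,2]+s['cy']-v0+.5]*K
        cv2.fillConvexPoly(im,cv2.convexHull(p.astype(np.float32)).round().astype(np.int32),255)
    return cv2.resize(im,(u1-u0,v1-v0),interpolation=cv2.INTER_AREA)/255.
E
python3 - <<'E'
from fit import *
S=snap('side');T=snap('top')
V=[]
for s,c in((S,(291,254)),(T,(343,206))):
    m=min(arm.trace('grip',s),key=lambda r:np.hypot(*(np.argwhere(r['pixels']).mean(0)[::-1]-c)))['pixels']
    v,u=np.nonzero(m);w=(u.min()-8,v.min()-8,u.max()+9,v.max()+9);V.append((s,w,m[w[1]:w[3],w[0]:w[2]].astype(float)))
def cost(p,z=.006): return sum(np.abs(sil(s,p[0]/100,p[1]/100,z,p[2],w)-m).sum() for s,w,m in V)
res=[]
for y0 in np.arange(-3,3.2,.4):
    r=minimize(cost,[44.6,-27.2,y0],method='Nelder-Mead',options=dict(initial_simplex=[[44.6,-27.2,y0],[45.6,-27.2,y0],[44.6,-26.2,y0],[44.6,-27.2,y0+.3]]))
    res.append((r.fun,r.x.round(3)))
for r in sorted(res,key=lambda r:r[0])[:6]:print(r)
b=min(res,key=lambda r:r[0])[1];out=[]
for s,w,m in V:
    i=cv2.cvtColor(s['image'][w[1]:w[3],w[0]:w[2]],cv2.COLOR_RGB2BGR);k=sil(s,b[0]/100,b[1]/100,.006,b[2],w)
    i=cv2.resize(i,(390,560),interpolation=cv2.INTER_CUBIC);kk=cv2.resize(k,(390,560));
    cs,_=cv2.findContours((kk>.5).astype(np.uint8),0,2);cv2.drawContours(i,cs,-1,(0,0,255),1);out.append(i)
cv2.imwrite('pics/fit.png',np.hstack(out))
# bar
def line(s,p,q):
    g=s['image'].astype(float).sum(2);p,q=np.array(p),np.array(q);d=(q-p)/np.linalg.norm(q-p);n=np.array([-d[1],d[0]]);pts=[]
    o=np.linspace(-4,4,33)
    for f in np.linspace(.12,.88,40):
        c=p+f*(q-p);xy=(c+o[:,None]*n).astype(np.float32)
        val=cv2.remap(g.astype(np.float32),xy[None,:,0],xy[None,:,1],1)[0];val=val-np.median(np.r_[val[:8],val[-8:]])
        wt=np.clip(val-.3*val.max(),0,None);pts.append(c+n*(wt@o/wt.sum()))
    l=cv2.fitLine(np.array(pts,np.float32),cv2.DIST_HUBER,0,.01,.01).ravel();return l[2:],l[2:]+30*l[:2]
P=[]
for s,p,q in((S,(267.1,152.3),(304.3,182.9)),(T,(217.9,147.1),(299.9,151.1))):
    a_,b_=line(s,p,q);o,d1=ray(s,*a_);_,d2=ray(s,*b_);n=np.cross(d1,d2);n/=np.linalg.norm(n);P.append((n,n@o));print(a_,b_)
for y in(-.1,0,.1):
    A=np.array([P[0][0],P[1][0],[0,1,0]]);print(np.linalg.solve(A,[P[0][1],P[1][1],y]).round(4))
# brackets: top view
for u,v in((214.5,143.5),(302.5,146.8)): print('bracket top',atz(T,u,v,.2125).round(4))
E
```

```text
(np.float64(181.27450980392157), array([ 46.287, -28.367,   0.622]))
(np.float64(182.90588235294118), array([ 46.306, -28.336,   0.618]))
(np.float64(185.50196078431372), array([ 46.352, -28.249,   0.662]))
(np.float64(186.3843137254902), array([ 46.376, -28.227,   0.62 ]))
(np.float64(188.17254901960783), array([ 46.268, -28.292,  -2.497]))
(np.float64(188.87843137254902), array([ 46.243, -28.402,  -2.501]))
[286.36667 168.41489] [309.92615 186.98773]
[256.6809  148.62085] [286.65198 149.93791]
[ 0.6167 -0.1     0.1969]
[0.6221 0.     0.197 ]
[0.6274 0.1    0.1971]
bracket top [0.6335 0.1111 0.2125]
bracket top [ 0.6212 -0.148   0.2125]
```

View pics/fit.png

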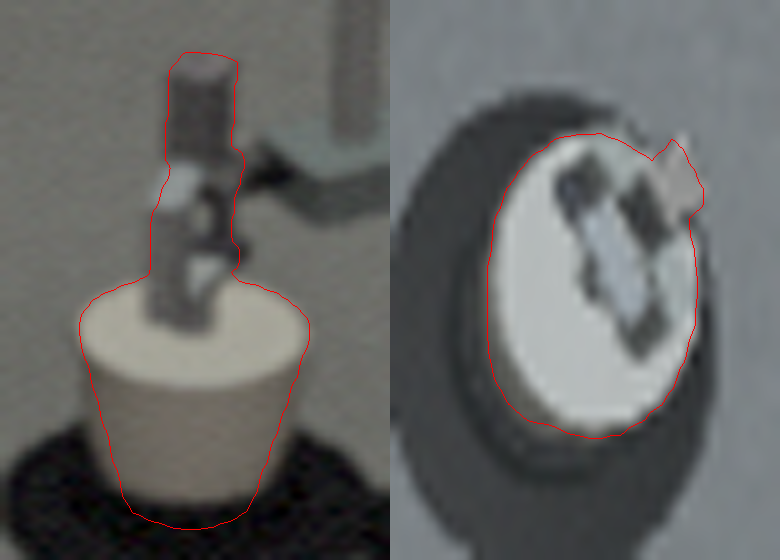

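The fit gives the grip at (0.463, -0.284, 0.186) with yaw 0.62, gate side facing +x/+y. The bar passes through (0.622, 0) at z = 0.197 with yaw -0.053, inside the given 190–210 mm. Now the approach.

Call:
{"fn": "play_rows", "kwargs": {
  "series": [
    [[-3.07,-3.11,0],0,-1],
    [[-3.07,-3.11,0],0,-1],
    [[-3.07,-3.11,0],0,-1],
    [[-3.07,-3.11,0],0,-1],
    [[-3.07,-3.11,0],0,-1],
    [[-3.07,-3.11,0],0,-1],
    [[-3.07,-3.11,0],0,-1],
    [[-3.07,-3.11,0],0,-1],
    [[-3.07,-3.11,0],0,-1],
    [[-3.07,-3.11,0],0,-1],
    [[-3.07,-3.11,0],0,-1],
    [[-3.07,-3.11,0],0,-1],
    [[-2.12,-4.3,0],0,-1],
    [[-2.12,-4.3,0],0,-1],
    [[-2.12,-4.3,0],0,-1],
    [[-2.12,-4.3,0],0,-1],
    [[-2.12,-4.3,0],0,-1],
    [[-2.12,-4.3,0],0,-1],
    [[-2.12,-4.3,0],0,-1],
    [[-2.12,-4.3,0],0,-1]
  ]
}}

```text
time_s: 3.7
tool_pos: [0.4624, -0.2848, 0.405]
orientation: [0.0, 0.211, 0.978, 0.0]
wrist_force: [0.7, 0.2, 0.8]
width: 0.0855
gripper_force: 0.0
```

Call:
{"fn": "play_rows", "kwargs": {
  "series": [
    [[0,0,0],0.132,-1],
    [[0,0,0],0.132,-1],
    [[0,0,0],0.132,-1],
    [[0,0,0],0.131,-1],
    [[0,0,0],0,-1],
    [[0,0,0],0,-1]
  ]
}}

```text
time_s: 4.3
tool_pos: [0.4626, -0.2828, 0.4047]
orientation: [0.0, 0.456, 0.89, -0.0]
wrist_force: [-0.2, 0.8, 0.3]
width: 0.0851
gripper_force: 0.0
```

```bash
cat >> h.py <<'E'
def go(x,y,z,yaw=None):
    s=arm.read_state();w,a,b,c=s['orientation'];p=s['tool_pos']
    from scipy.spatial.transform import Rotation as Ro
    R=Ro.from_quat([a,b,c,w]).as_matrix();cy=np.arctan2(R[1,1],R[0,1])
    print('t',s['time_s'],'pos',p.round(4),'yaw',cy.round(4),'tz',R[:,2].round(4),'F',s['wrist_force'].round(2),'w',round(s['width'],4))
    print('shift cm',(R.T@(np.array([x,y,z])-p)*100).round(2),'turn',None if yaw is None else round(cy-yaw,3),'tx',R[:,0].round(3),'ty',R[:,1].round(3))
E
python3 -c "
from h import *
go(.463,-.2835,.349,.62)"
```

```text
t 4.3 pos [ 0.4626 -0.2828  0.4047] yaw 0.6228 tz [ 1.e-04 -1.e-04 -1.e+00] F [-0.23  0.83  0.26] w 0.0851
shift cm [-0.08 -0.01  5.57] turn 0.003 tx [-0.583  0.812 -0.   ] ty [ 0.812  0.583 -0.   ]
```

Call:
{"fn": "play_rows", "kwargs": {
  "series": [
    [[0,0,1.4],0,-1],
    [[0,0,1.4],0,-1],
    [[0,0,1.4],0,-1],
    [[0,0,1.4],0,-1],
    [[0,0,0],0,1],
    [[0,0,0],0,1],
    [[0,0,0],0,1],
    [[0,0,0],0,1],
    [[0,0,0],0,1],
    [[0,0,0],0,1],
    [[0,0,0],0,1],
    [[0,0,0],0,1],
    [[0,0,0],0,1]
  ]
}}

```text
time_s: 5.6
tool_pos: [0.4628, -0.2832, 0.3494]
orientation: [0.001, 0.458, 0.889, 0.0]
wrist_force: [-1.3, 0.6, 5.6]
width: 0.0128
gripper_force: 59.0
```

Call:
{"fn": "play_rows", "kwargs": {
  "series": [
    [[0,0,-0.6],0,1],
    [[0,0,-1.2],0,1],
    [[0,0,-1.5],0,1],
    [[0,0,-1.5],0,1],
    [[0,0,-1.2],0,1],
    [[0,0,-0.6],0,1],
    [[0.8,0.6,0],0,1],
    [[1.78,1.28,0],0,1],
    [[1.78,1.28,0],0,1],
    [[1.78,1.28,0],0,1],
    [[1.78,1.28,0],0,1],
    [[1.78,1.28,0],0,1],
    [[1.78,1.28,0],0,1],
    [[1.78,1.28,0],0,1],
    [[1.78,1.28,0],0,1],
    [[1.78,1.28,0],0,1],
    [[1.78,1.28,0],0,1],
    [[1.78,1.28,0],0,1],
    [[1.0,0.7,0],0,1]
  ]
}}

```text
time_s: 7.5
tool_pos: [0.4631, -0.0171, 0.414]
orientation: [-0.001, 0.457, 0.89, -0.0]
wrist_force: [0.2, 0.0, -3.5]
width: 0.0135
gripper_force: 58.6
```

Call:
{"fn": "play_rows", "kwargs": {
  "series": [
    [[0,0,0],0.0846,1],
    [[0,0,0],0.0846,1],
    [[0,0,0],0.0846,1],
    [[0,0,0],0.0846,1],
    [[0,0,0],0.0846,1],
    [[0,0,0],0.0846,1],
    [[0,0,0],0.0846,1],
    [[0,0,0],0.0846,1],
    [[0,0,0],0,1],
    [[0,0,0],0,1],
    [[0,0,0],0,1]
  ]
}}

```text
time_s: 8.6
tool_pos: [0.4636, -0.0196, 0.4146]
orientation: [-0.0, 0.727, 0.687, -0.0]
wrist_force: [0.0, -0.2, -4.8]
width: 0.0129
gripper_force: 58.7
```

```bash
cat > pose.py <<'E'
from fit import *
# fit held piece (x,y,z,yaw) from both views, upright
def held(g,yaw0=-.053,f='held.png'):
    S=snap('side');T=snap('top');V=[]
    for s in(S,T):
        c=proj(s,np.array(g)-[0,0,.1]);tr=arm.trace('cast',s)
        r=min(tr,key=lambda r:np.hypot(*(np.argwhere(r['pixels']).mean(0)[::-1]-c)));m=r['pixels']
        v,u=np.nonzero(m);w=(u.min()-10,v.min()-10,u.max()+11,v.max()+11);V.append((s,w,m[w[1]:w[3],w[0]:w[2]].astype(float)));print(c,u.mean(),v.mean(),m.sum(),round(r['p'],2))
    p0=np.r_[np.array(g)*100-[0,0,18],yaw0]
    out=[]
    for s,w,m in V:
        i=cv2.cvtColor(s['image'][w[1]:w[3],w[0]:w[2]],cv2.COLOR_RGB2BGR);k=sil(s,*(p0[:3]/100),p0[3],w)
        h=580;wd=min(390,int(h*i.shape[1]/i.shape[0]));i=cv2.resize(i,(wd,h),interpolation=cv2.INTER_CUBIC)
        for a,col in((k,(0,0,255)),(m,(0,255,0))):
            cs,_=cv2.findContours((cv2.resize(a,(wd,h))>.5).astype(np.uint8),0,2);cv2.drawContours(i,cs,-1,col,1)
        out.append(i)
    cv2.imwrite('pics/'+f,np.hstack(out))
    s,w,m=V[0]
    cost=lambda p:sum(np.abs(sil(s,*(np.array(p[:3])/100),p[3],w)-m).sum() for s,w,m in V)
    r=minimize(cost,p0,method='Nelder-Mead',options=dict(initial_simplex=np.vstack([p0]+[p0+d for d in np.diag([1,1,1,.2])])))
    print('start',cost(p0),'fit',r.fun,(r.x[:3]+[0,0,18]).round(2),r.x[3].round(3))
E
python3 -c "
from pose import *
go(.55,-.02,.4154,-.053)
p=arm.read_state()['tool_pos'];held([p[0],p[1],p[2]-.1634])"
```

```text
t 8.6 pos [ 0.4636 -0.0196  0.4146] yaw -0.0562 tz [-3.e-04 -0.e+00 -1.e+00] F [ 0.04 -0.24 -4.79] w 0.0129
shift cm [ 0.44  8.63 -0.08] turn -0.003 tx [ 0.056  0.998 -0.   ] ty [ 0.998 -0.056 -0.   ]
[243.07327848 193.23304346] 242.8621190130624 194.69085631349782 689 0.75
[259.29397841 203.38681963] 342.1942028985507 169.4695652173913 345 0.59
start 484.87450980392157 fit 470.9529411764706 [46.49 -1.52 24.69] -0.189
```

View pics/held.png

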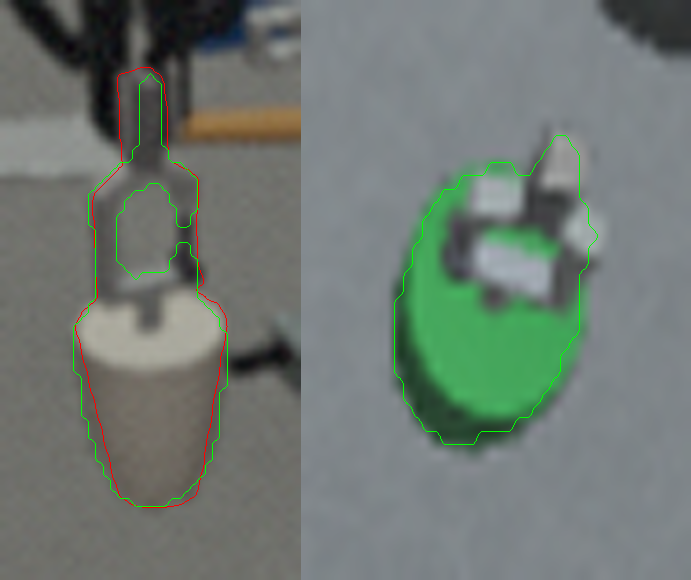

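The side view (green trace, red prediction) shows the held cast upright at the expected pose with its gate to the right, facing the rail. The top network picked the green look-alike, so I ignore that one. I'll go closer and check the height.

Call:
{"fn": "play_rows", "kwargs": {
  "series": [
    [[0,0.6,-0.1],0,1],
    [[0,1.3,0],0,1],
    [[0,1.5,0],0,1],
    [[0,1.5,0],0,1],
    [[0,1.5,0],0,1],
    [[0,1.5,0],0,1],
    [[0,1.5,0],0,1],
    [[0,1.0,0],0,1],
    [[0,0.6,0],0,1],
    [[0,0,0],0,1],
    [[0,0,0],0,1],
    [[0,0,0],0,1],
    [[0,0,0],0,1]
  ]
}}

```text
time_s: 10.1
tool_pos: [0.5732, -0.0259, 0.4158]
orientation: [-0.0, 0.727, 0.686, 0.0]
wrist_force: [-0.6, -0.1, -2.9]
width: 0.0127
gripper_force: 58.6
```

Run:
```python
from h import *
go(.6,-.02,.4154,-.053)
p=arm.read_state()['tool_pos'];g=p-[0,0,.1634]
s=snap('side','near.png');t=snap('top')
out=[]
for c,n in((s,'s'),(t,'t')):
    pts=dict(m=proj(c,g+[.018,-.001,-.054]),t=proj(c,g+[.022,-.001,-.045]),h=proj(c,g+[.018,-.001,-.072]),b1=proj(c,[.6177,-.08,.197]),b2=proj(c,[.6242,.04,.197]))
    u,v=pts['m'].astype(int);i=cv2.cvtColor(c['image'][v-38:v+30,u-34:u+34],cv2.COLOR_RGB2BGR);i=cv2.resize(i,(400,400),interpolation=cv2.INTER_CUBIC)
    k=400/68;q=lambda p:tuple(int(a) for a in((p-[u-34,v-38]+.5)*k))
    for n in'mth':cv2.circle(i,q(pts[n]),2,(0,0,255),-1)
    cv2.line(i,q(pts['b1']),q(pts['b2']),(0,255,0),1);out.append(cv2.resize(i[:, :],(400,400)))
cv2.imwrite('pics/near.png',np.hstack(out))
```

```text
t 10.1 pos [ 0.5732 -0.0259  0.4158] yaw -0.0578 tz [-2.e-04  3.e-04 -1.e+00] F [-0.6  -0.05 -2.85] w 0.0127
shift cm [0.75 2.65 0.04] turn -0.005 tx [0.058 0.998 0.   ] ty [ 0.998 -0.058 -0.   ]
```

View pics/near.png

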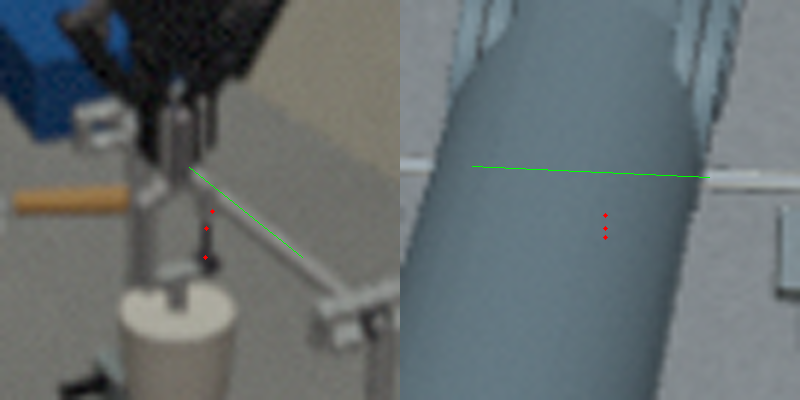

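The predicted mouth points and bar line (green) lie on the image features: gate around (207,240) and bar from (200,180) to (335,280) in the crop. Mouth and bar heights match. Now creep in.

Call:
{"fn": "play_rows", "kwargs": {
  "series": [
    [[0,0.4,0],0,1],
    [[0,0.5,0],0,1],
    [[0,0.5,0],0,1],
    [[0,0.4,0],0,1],
    [[0,0,0],0,1],
    [[0,0,0],0,1],
    [[0,0,0],0,1]
  ]
}}

```text
time_s: 10.9
tool_pos: [0.5914, -0.027, 0.4156]
orientation: [-0.0, 0.727, 0.686, -0.0]
wrist_force: [0.4, -0.1, -4.0]
width: 0.0133
gripper_force: 58.6
```

Call:
{"fn": "play_rows", "kwargs": {
  "series": [
    [[0,0.15,0],0,1],
    [[0,0.15,0],0,1],
    [[0,0.15,0],0,1],
    [[0,0,0],0,1],
    [[0,0,0],0,1],
    [[0,0,0],0,1]
  ]
}}

```text
time_s: 11.5
tool_pos: [0.5956, -0.0273, 0.4155]
orientation: [-0.001, 0.727, 0.686, -0.0]
wrist_force: [-3.7, 0.1, -2.8]
width: 0.0131
gripper_force: 58.9
```

Call:
{"fn": "play_rows", "kwargs": {
  "series": [
    [[0,0.15,0],0,1],
    [[0,0.15,0],0,1],
    [[0,0,0],0,1],
    [[0,0,0],0,1],
    [[0,0,0],0,1]
  ]
}}

```text
time_s: 12.0
tool_pos: [0.5986, -0.0275, 0.4153]
orientation: [-0.001, 0.727, 0.686, -0.001]
wrist_force: [-5.9, -0.0, -2.9]
width: 0.0128
gripper_force: 59.0
```

Call:
{"fn": "play_rows", "kwargs": {
  "series": [
    [[0,0.2,0],0,1],
    [[0,0.2,0],0,1],
    [[0,0.2,0],0,1],
    [[0,0.2,0],0,1],
    [[0,0,0],0,1],
    [[0,0,0],0,1]
  ]
}}

```text
time_s: 12.6
tool_pos: [0.606, -0.0278, 0.4142]
orientation: [-0.002, 0.727, 0.686, -0.002]
wrist_force: [-5.9, 0.3, -6.1]
width: 0.0131
gripper_force: 58.7
```

Call:
{"fn": "play_rows", "kwargs": {
  "series": [
    [[0,0.2,0],0,1],
    [[0,0.2,0],0,1],
    [[0,0.2,0],0,1],
    [[0,0.2,0],0,1],
    [[0,0.2,0],0,1],
    [[0,0.2,0],0,1],
    [[0,0,0],0,1],
    [[0,0,0],0,1],
    [[0,0,0],0,1]
  ]
}}

```text
time_s: 13.5
tool_pos: [0.6187, -0.0284, 0.415]
orientation: [-0.001, 0.727, 0.686, -0.001]
wrist_force: [-3.5, 0.8, -8.2]
width: 0.0129
gripper_force: 58.4
```

Call:
{"fn": "play_rows", "kwargs": {
  "series": [
    [[0,0.15,0],0,1],
    [[0,0.15,0],0,1],
    [[0,0.15,0],0,1],
    [[0,0.1,0],0,1],
    [[0,0.1,0],0,1],
    [[0,0.1,0],0,1],
    [[0,0,0],0,1],
    [[0,0,0],0,1]
  ]
}}

```text
time_s: 14.3
tool_pos: [0.6273, -0.0292, 0.4171]
orientation: [0.001, 0.727, 0.686, 0.001]
wrist_force: [-0.1, 0.1, -3.5]
width: 0.0131
gripper_force: 59.4
```

Call:
{"fn": "play_rows", "kwargs": {
  "series": [
    [[0,0.05,0],0,1],
    [[0,0.05,0],0,1],
    [[0,0,0],0,1],
    [[0,0,0],0,1]
  ]
}}

```text
time_s: 14.7
tool_pos: [0.6275, -0.0291, 0.4158]
orientation: [0.0, 0.727, 0.686, 0.0]
wrist_force: [0.2, 0.7, -3.3]
width: 0.0129
gripper_force: 59.4
```

The force fell to zero at full depth, so the gate has flicked shut. Now I draw back.

Call:
{"fn": "play_rows", "kwargs": {
  "series": [
    [[0,-0.2,0],0,1],
    [[0,-0.3,0],0,1],
    [[0,-0.3,0],0,1],
    [[0,-0.3,0],0,1],
    [[0,-0.2,0],0,1],
    [[0,-0.1,0],0,1],
    [[0,0,0],0,1],
    [[0,0,0],0,1]
  ]
}}

```text
time_s: 15.5
tool_pos: [0.6135, -0.0282, 0.4157]
orientation: [0.0, 0.727, 0.686, 0.0]
wrist_force: [-0.4, 0.6, -4.0]
width: 0.0129
gripper_force: 59.4
```

Call:
{"fn": "play_rows", "kwargs": {
  "series": [
    [[0,-0.1,0],0,1],
    [[0,-0.1,0],0,1],
    [[0,-0.05,0],0,1],
    [[0,0,0],0,1],
    [[0,0,0],0,1]
  ]
}}

```text
time_s: 16.0
tool_pos: [0.611, -0.0281, 0.4157]
orientation: [0.0, 0.727, 0.686, 0.0]
wrist_force: [-0.6, -0.4, -3.0]
width: 0.0131
gripper_force: 59.4
```

Call:
{"fn": "play_rows", "kwargs": {
  "series": [
    [[0,-0.05,0],0,1],
    [[0,-0.05,0],0,1],
    [[0,0,0],0,1],
    [[0,0,0],0,1]
  ]
}}

```text
time_s: 16.4
tool_pos: [0.6101, -0.028, 0.4158]
orientation: [0.0, 0.727, 0.686, 0.0]
wrist_force: [1.2, -0.6, -3.9]
width: 0.0132
gripper_force: 59.3
```

Call:
{"fn": "play_rows", "kwargs": {
  "series": [
    [[0,-0.05,0],0,1],
    [[0,0,0],0,1],
    [[0,0,0],0,1]
  ]
}}

```text
time_s: 16.7
tool_pos: [0.6097, -0.028, 0.4158]
orientation: [0.0, 0.727, 0.686, 0.0]
wrist_force: [3.1, 0.3, -5.4]
width: 0.0128
gripper_force: 59.2
```

Call:
{"fn": "play_rows", "kwargs": {
  "series": [
    [[0,-0.05,0],0,1],
    [[0,-0.05,0],0,1],
    [[0,0,0],0,1],
    [[0,0,0],0,1],
    [[0,0,0],0,1]
  ]
}}

```text
time_s: 17.2
tool_pos: [0.609, -0.0278, 0.4158]
orientation: [0.001, 0.727, 0.686, 0.001]
wrist_force: [6.4, -1.4, -7.7]
width: 0.0131
gripper_force: 58.9
```

Call:
{"fn": "play_rows", "kwargs": {
  "series": [
    [[0,0.25,0],0,1],
    [[0,0.45,0],0,1],
    [[0,0.45,0],0,1],
    [[0,0.05,0],0,1],
    [[0,0,0.2],0,1],
    [[0,0,0.4],0,1],
    [[0,0,0.4],0,1],
    [[0,0,0.4],0,1],
    [[0,0,0.3],0,1],
    [[0,0,0.2],0,1],
    [[0,0,0.1],0,1],
    [[0,0,0],0,1],
    [[0,0,0],0,1]
  ]
}}

```text
time_s: 18.5
tool_pos: [0.6205, -0.0287, 0.3958]
orientation: [0.0, 0.727, 0.686, 0.0]
wrist_force: [-0.2, -0.2, -4.0]
width: 0.0132
gripper_force: 59.5
```

Call:
{"fn": "play_rows", "kwargs": {
  "series": [
    [[0,0,0.1],0,1],
    [[0,0,0.1],0,1],
    [[0,0,0],0,1],
    [[0,0,0],0,1]
  ]
}}

```text
time_s: 18.9
tool_pos: [0.6204, -0.0286, 0.3937]
orientation: [-0.0, 0.727, 0.686, -0.0]
wrist_force: [0.5, 0.0, -3.6]
width: 0.0128
gripper_force: 59.5
```

Call:
{"fn": "play_rows", "kwargs": {
  "series": [
    [[0,0,0.1],0,1],
    [[0,0,0],0,1],
    [[0,0,0],0,1]
  ]
}}

```text
time_s: 19.2
tool_pos: [0.6205, -0.0286, 0.3927]
orientation: [-0.0, 0.727, 0.686, -0.0]
wrist_force: [-0.0, -0.2, -3.2]
width: 0.0132
gripper_force: 59.5
```

Call:
{"fn": "play_rows", "kwargs": {
  "series": [
    [[0,0,0.05],0,1],
    [[0,0,0.05],0,1],
    [[0,0,0],0,1],
    [[0,0,0],0,1]
  ]
}}

```text
time_s: 19.6
tool_pos: [0.6205, -0.0287, 0.3917]
orientation: [0.0, 0.727, 0.686, -0.0]
wrist_force: [-0.0, -0.3, -3.2]
width: 0.0132
gripper_force: 59.5
```

Call:
{"fn": "play_rows", "kwargs": {
  "series": [
    [[0,0,0.05],0,1],
    [[0,0,0],0,1],
    [[0,0,0],0,1]
  ]
}}

```text
time_s: 19.9
tool_pos: [0.6205, -0.0286, 0.3912]
orientation: [0.0, 0.727, 0.686, -0.0]
wrist_force: [-1.1, -0.6, -3.7]
width: 0.0131
gripper_force: 59.5
```

Call:
{"fn": "play_rows", "kwargs": {
  "series": [
    [[0,0,0.05],0,1],
    [[0,0,0],0,1],
    [[0,0,0],0,1]
  ]
}}

```text
time_s: 20.2
tool_pos: [0.6204, -0.0286, 0.3907]
orientation: [-0.0, 0.727, 0.686, -0.0]
wrist_force: [0.0, -0.7, -3.6]
width: 0.0127
gripper_force: 59.5
```

Call:
{"fn": "play_rows", "kwargs": {
  "series": [
    [[0,0,0.05],0,1],
    [[0,0,0],0,1],
    [[0,0,0],0,1]
  ]
}}

```text
time_s: 20.5
tool_pos: [0.6205, -0.0286, 0.3902]
orientation: [0.0, 0.727, 0.686, -0.0]
wrist_force: [-0.7, -0.6, -4.4]
width: 0.0126
gripper_force: 59.5
```

Call:
{"fn": "play_rows", "kwargs": {
  "series": [
    [[0,0,0.05],0,1],
    [[0,0,0],0,1],
    [[0,0,0],0,1]
  ]
}}

```text
time_s: 20.8
tool_pos: [0.6204, -0.0287, 0.3897]
orientation: [0.0, 0.727, 0.686, -0.0]
wrist_force: [0.2, 0.5, -3.8]
width: 0.0129
gripper_force: 59.5
```

Call:
{"fn": "play_rows", "kwargs": {
  "series": [
    [[0,0,0.05],0,1],
    [[0,0,0],0,1],
    [[0,0,0],0,1]
  ]
}}

```text
time_s: 21.1
tool_pos: [0.6205, -0.0287, 0.3892]
orientation: [0.0, 0.727, 0.686, -0.0]
wrist_force: [0.2, -0.4, -3.2]
width: 0.0128
gripper_force: 59.5
```

Call:
{"fn": "play_rows", "kwargs": {
  "series": [
    [[0,0,0.05],0,1],
    [[0,0,0.0],0,1],
    [[0,0,0],0,1]
  ]
}}

```text
time_s: 21.4
tool_pos: [0.6204, -0.0286, 0.3887]
orientation: [-0.0, 0.727, 0.686, 0.0]
wrist_force: [0.2, 0.8, -4.3]
width: 0.0132
gripper_force: 59.5
```

Call:
{"fn": "play_rows", "kwargs": {
  "series": [
    [[0,0,0.05],0,1],
    [[0,0,0],0,1],
    [[0,0,0],0,1]
  ]
}}

```text
time_s: 21.7
tool_pos: [0.6204, -0.0286, 0.3882]
orientation: [-0.0, 0.727, 0.686, -0.0]
wrist_force: [0.2, 0.8, -3.9]
width: 0.013
gripper_force: 59.5
```

Call:
{"fn": "play_rows", "kwargs": {
  "series": [
    [[0,0,0.05],0,1],
    [[0,0,0],0,1],
    [[0,0,0],0,1]
  ]
}}

```text
time_s: 22.0
tool_pos: [0.6205, -0.0286, 0.3878]
orientation: [0.0, 0.727, 0.686, 0.0]
wrist_force: [0.7, 0.0, -2.1]
width: 0.013
gripper_force: 59.6
```

Call:
{"fn": "play_rows", "kwargs": {
  "series": [
    [[0,0,0.05],0,1],
    [[0,0,0],0,1],
    [[0,0,0],0,1]
  ]
}}

```text
time_s: 22.3
tool_pos: [0.6206, -0.0287, 0.3877]
orientation: [0.0, 0.727, 0.686, 0.0]
wrist_force: [-1.3, -0.3, 2.8]
width: 0.0127
gripper_force: 60.1
```

Weight is on the rail. Release gradually.

Call:
{"fn": "play_rows", "kwargs": {
  "series": [
    [[0,0,-0.03],0,1],
    [[0,0,0],0,1],
    [[0,0,0],0,0.7],
    [[0,0,0],0,0.65],
    [[0,0,0],0,0.6],
    [[0,0,0],0,0.55],
    [[0,0,0],0,0.5],
    [[0,0,0],0,0.45],
    [[0,0,0],0,0.4],
    [[0,0,0],0,0.3],
    [[0,0,0],0,0.1],
    [[0,0,0],0,-0.1],
    [[0,0,0],0,-0.3],
    [[0,0,0],0,-0.3]
  ]
}}

```text
time_s: 23.7
tool_pos: [0.6204, -0.0287, 0.3875]
orientation: [0.0, 0.727, 0.686, -0.0]
wrist_force: [-0.4, 0.4, 0.4]
width: 0.0555
gripper_force: 0.0
```

Run:
```python
from h import *
go(.6205,-.0287,.50)
s=snap('side');i=cv2.cvtColor(s['image'][120:260,190:330],cv2.COLOR_RGB2BGR);cv2.imwrite('pics/hang.png',cv2.resize(i,(580,580),interpolation=cv2.INTER_CUBIC))
```

```text
t 23.7 pos [ 0.6204 -0.0287  0.3875] yaw -0.0578 tz [ 0. -0. -1.] F [-0.35  0.43  0.37] w 0.0555
shift cm [-0.000e+00  1.000e-02 -1.125e+01] turn None tx [ 0.058  0.998 -0.   ] ty [ 0.998 -0.058  0.   ]
```

View pics/hang.png

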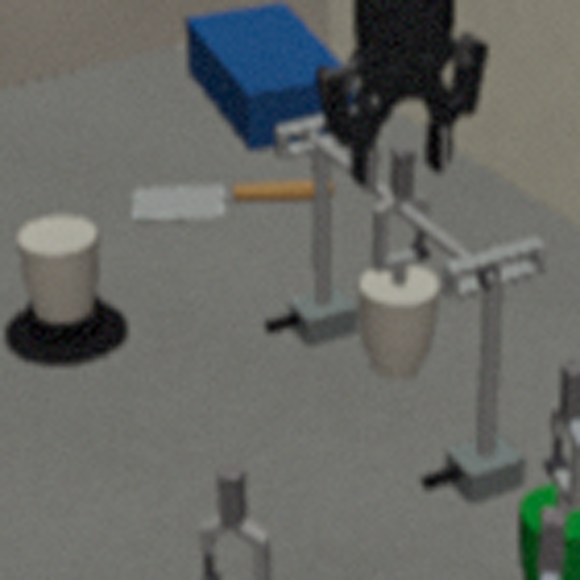

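The picture shows the cast hanging upright by its crown on the rail, with the cast around (398,320) and the post at (402,175) between the open fingers. Next I retract upwards and let it settle.

Call:
{"fn": "play_rows", "kwargs": {
  "series": [
    [[0,0,-0.5],0,-0.3],
    [[0,0,-1],0,-0.3],
    [[0,0,-2],0,-0.3],
    [[0,0,-3],0,-0.3],
    [[0,0,-3],0,-0.3],
    [[0,0,-2],0,-0.3],
    [[0,0,-1],0,-0.3],
    [[0,0,0],0,-0.3],
    [[0,0,0],0,-0.3],
    [[0,0,0],0,-0.3],
    [[0,0,0],0,-0.3],
    [[0,0,0],0,-0.3],
    [[0,0,0],0,-0.3],
    [[0,0,0],0,-0.3],
    [[0,0,0],0,-0.3],
    [[0,0,0],0,-0.3],
    [[0,0,0],0,-0.3],
    [[0,0,0],0,-0.3]
  ]
}}

```text
time_s: 25.55
tool_pos: [0.6205, -0.0287, 0.5125]
orientation: [0.0, 0.727, 0.686, 0.0]
wrist_force: [-0.5, 0.2, 0.5]
width: 0.0557
gripper_force: 0.0
```

Call:
{"fn": "play_rows", "kwargs": {
  "series": [
    [[0,0,0],0,-0.3],
    [[0,0,0],0,-0.3],
    [[0,0,0],0,-0.3],
    [[0,0,0],0,-0.3],
    [[0,0,0],0,-0.3],
    [[0,0,0],0,-0.3],
    [[0,0,0],0,-0.3],
    [[0,0,0],0,-0.3],
    [[0,0,0],0,-0.3],
    [[0,0,0],0,-0.3]
  ]
}}

```text
time_s: 26.55
tool_pos: [0.6205, -0.0287, 0.5125]
orientation: [-0.0, 0.727, 0.686, -0.0]
wrist_force: [-0.2, -0.5, -0.1]
width: 0.0555
gripper_force: 0.0
```

Run:
```python
from h import *
pr=[]
for k in range(5):
    s=snap('side');pr.append(s['image'][150:220,265:310].astype(float))
print([np.abs(p-pr[0]).mean().round(2) for p in pr])
i=cv2.cvtColor(s['image'][120:220,230:330],cv2.COLOR_RGB2BGR);cv2.imwrite('pics/end.png',cv2.resize(i,(580,580),interpolation=cv2.INTER_CUBIC))
```

```text
[np.float64(0.0), np.float64(1.9), np.float64(1.94), np.float64(1.91), np.float64(1.91)]
```

View pics/end.png

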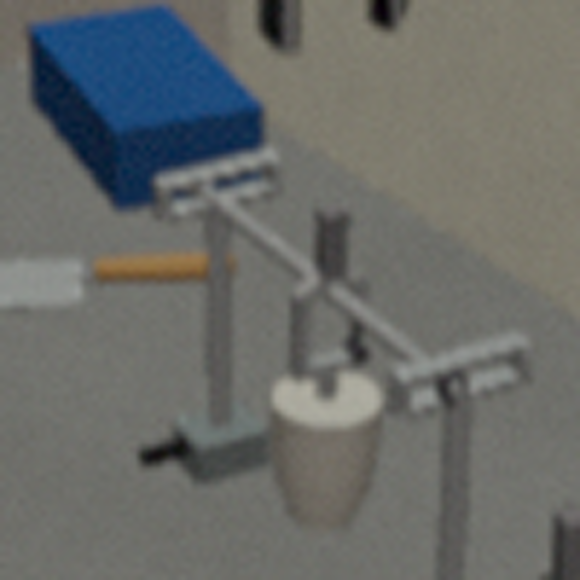

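The cast hangs upright by its crown (post at (333,245), bar at (320,285)). The fingers are clear above it, and the five frames differ only by constant noise, so it is still.

```bash
python3 -c "
from cell import arm
print(arm.sign_off())"
```

```text
the job is handed in; nothing more can be done
None
```

I pushed the hook onto the rail until the gate shut, drew it back (6.4 N at the wrist), and left the cast hanging still by its crown with the gripper clear; the job is handed in, but sign-off gave no verdict.

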